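# Set and start the kitchen timer for the knight's varnish

## Task

The varnish on the resin knight is wet and must dry for ten minutes, so set the kitchen timer lying on the table: with a fingertip, tap its red clear key, then the blue ten-minute key, then the green start key, each lightly and letting each key spring back up before the next. Press no other key, only touch the timer (do not pick it up or shove it about), do not touch the wet knight at all, and leave the jar, saucer and pin vice where they are.

Things in the scene. Friction and masses are not known exactly. Their poses are not given: they have to be found in the camera images.
- timer: White kitchen timer, loose, 0.3 kg, flat on rubber feet: 118 mm deep (x) by 150 mm wide (y), face 22 mm above the table. Origin: centre of its underside; z up; +x points from the keys to the grey-green display in the half away from them. Six round keys, 18 mm across, stand 8 mm above the face in two rows of three, 44 mm apart in a row, rows 37 mm apart (x = -3 and -40 mm).
- key_clear_top (a point): Centre of the top of the red clear key (18 mm across), at x = -40, y = +44 mm on the timer, an end of the row away from the display; 30 mm above the table when up. It goes straight down when pressed.
- key_ten_top (a point): Centre of the top of the blue ten-minute key, at x = -3, y = 0 mm on the timer, the middle of the row next to the display; 30 mm above the table when up.
- key_start_top (a point): Centre of the top of the green start key, at x = -40, y = -44 mm on the timer, the other end of the row away from the display; 30 mm above the table when up.
- key_clear (a joint): Travel of the red clear key in m: 0 up, 0.006 pressed to its stop. Every key is a soft sprung one (1 N to start it, 8 N at the stop), comes up again by itself, and registers when at least 2 mm down (3.3 N) for a tenth of a second; 3 to 4 mm, approached slowly, is a good light tap; a quick jab into the hard stop is not.
- key_ten (a joint): Travel of the blue ten-minute key in m: 0 up, 0.006 at its stop; sprung like the others.
- key_start (a joint): Travel of the green start key in m: 0 up, 0.006 at its stop; sprung like the others.
- key_five (a joint): Travel in m of the yellow five-minute key (not to be pressed), at x = -3, y = +44 mm on the timer.
- key_twenty (a joint): Travel in m of the black twenty-minute key (not to be pressed), at x = -3, y = -44 mm on the timer.
- key_stop (a joint): Travel in m of the grey stop key (not to be pressed), between the red and green keys at x = -40, y = 0 mm on the timer.
- knight: Freshly varnished resin knight with red tabard and white shield on a black round base 42 mm across; 75 mm tall, 70 g, loose and easily tipped. Origin: centre of the underside of the base. Stands just beyond the timer's display end; must not be touched.
- jar: Frosted glass jar with a metal lid, 56 mm across, 68 mm tall, loose. Origin: centre of its underside. Stands beyond the display end, beside the knight.
- saucer: White ceramic saucer used as a paint palette, 112 mm across, 15 mm tall, loose. Origin: centre of its underside. To one side of the timer. (A white three-tier drawer organiser, 141 mm tall, with blue dropper bottles, stands well away at the left end of the table and plays no part.)
- pin_vice: Black pin vice (small hand drill) with brass ends, 11 mm thick, 92 mm long along its x, lying loose to the other side of the timer. Origin: under the middle of its handle, on the table.
Mind the look-alikes: they are no part of the job. Several things have the shape of the timer; the one meant has the colours described above. Several things look just like the knight: the one meant starts farthest from the robot's base.

How it is judged:
On the way, in this order (a step that is already met when the one before it is completed fails the run):
1. the red clear key is pressed by a finger, the start and ten-minute keys being up (value of joint key_clear above 0.002 m and value of joint each of key_ten, key_start below 0.001 m and contact force between the fingers and timer above 0.3 N), for 0.1 s.
2. the blue ten-minute key is pressed by a finger, the red key being up again (value of joint key_ten above 0.002 m and value of joint each of key_clear, key_start below 0.001 m and contact force between the fingers and timer above 0.3 N), for 0.1 s.
3. the green start key is pressed by a finger, the blue key being up again (value of joint key_start above 0.002 m and value of joint each of key_clear, key_ten below 0.001 m and contact force between the fingers and timer above 0.3 N), for 0.1 s.
At the end, for the whole second after the job is handed in: All three keys up again (less than 1 mm down), the timer lying flat and still within 20 mm of where it was, the knight upright within 10 mm and the jar, saucer and pin vice within 15 mm of where they stood (value of joint each of key_clear, key_ten, key_start below 0.001 m and distance of timer from where it was at the start of the episode below 0.02 m and angle between timer's own z axis and vertical below 0.05 rad and linear speed of timer below 0.02 m/s and angle between knight's own z axis and vertical below 0.1 rad and distance of knight from where it was at the start of the episode below 0.01 m and distance of each of jar, saucer, pin_vice from where it was at the start of the episode below 0.015 m); the robot touches nothing.
It fails at once if a wrong key (yellow, black or grey) is pressed more than 1.5 mm (value of joint any of key_five, key_twenty, key_stop above 0.0015 m).
It fails at once if the timer is pressed with more than 18 N (contact force between any of the fingers, the arm and timer above 18 N).
It fails at once if the timer is picked up, tipped by more than about 7 degrees or shoved more than 20 mm (height (world z) of timer above 0.008 m or angle between timer's own z axis and vertical above 0.12 rad or distance of timer from where it was at the start of the episode above 0.02 m).
It fails at once if the robot touches the wet knight, or the knight is moved more than 10 mm (contact force between any of the fingers, the arm and knight above 0.2 N or distance of knight from where it was at the start of the episode above 0.01 m).
It fails at once if the jar, saucer or pin vice is moved more than 15 mm (distance of any of jar, saucer, pin_vice from where it was at the start of the episode above 0.015 m).
It also fails if it takes over 38 s, if anything falls off the work surface, if the arm or the gripper's body presses on something with over 40 N, if the wrist force passes 120 N, or if a joint passes its speed limit or range.

## Robot

A 7-joint arm with a two-finger parallel gripper is mounted at the origin on the work surface. World frame = base frame: x ahead of the robot, y to its left, z up, the work surface at z = 0. Lengths are in m, angles in rad, forces in N, time in s.
With the tool pointing down it reaches from about 0.425 to 0.875 m from the base axis. Payload 8.4 kg.
Tool frame: the origin (TCP) lies on the centre line of the jaws, within the pads' length; the fingertips stand 11 mm ahead of it and the grasp point (between the pads) lies 8 mm behind it; y points along the fingers, z is the direction in which the jaws open and shut, and the axes are right-handed (so a half turn about y gives the same grasp; the last joint's range is limited). The gripper opens to 85 mm and grips with 20 to 120 N. Pads are 22 mm wide; open, the fingers measure 114 mm over their backs; the gripper's body (76 mm by 85 mm) begins 54 mm behind the grasp point. The pads swing forward as they close: fully open they stand 13 mm farther back than shut.
Start: joints at [-1.436, 0.333, 0.04, 1.465, -0.013, 1.343, -0.059], TCP at [0.151, 0.632, 0.242] pointing down, gripper open.
Joint ranges: [-2.58, 2.58], [-0.38, 2.09], [-1.3, 1.39], [0.25, 2.4], [-1.5, 4.64], [0.08, 2.09], [-2.65, 2.65]. Speed limits (rad/s): [2.22, 2.22, 2.79, 2.79, 3.14, 3.14, 3.14].

## Interface

Orientations are given as a rotation vector (axis times angle).
In Python, from rig import robot gives the robot as it stands. Calls block until the motion is done:
- robot.move_to(position, orientation): joint-space move of the TCP to a pose.
- robot.servo_line(position, frame=None, vel=0.15, stop_force=None): straight line of the TCP; frame=None keeps the orientation; vel is the mean speed in m/s. With stop_force (N) it stops when the force on the tool has changed by that much, and returns True; else False.
- robot.set_joints(angles): joint-space move.
- robot.ungrasp() and robot.clamp(): open the fingers fully, or close them until they stop; the grip force is fixed at half the most.
- robot.sleep(seconds).
- robot.ik(position, orientation): joint angles nearest the present ones, or None.
- robot.camera(name): name is "side" or "top" or "wrist"; returns a dict with "color" (400x640x3 uint8, red, green, blue), "mtx" (3x3 intrinsics, pixels), "k1" (the pictures are not rectified: a ray, as slopes to the right and down, at radius r is drawn at 1 + k1 r^2 times it, then the intrinsics apply), "position" and "orientation" of the camera in the world; the wrist camera has in their place "tool_from_camera" (4x4, takes a point from camera to tool coordinates, whose origin is the TCP and whose axes are the tool frame's). Camera axes: x right, y down, z forward; pixel columns grow to the right and rows downward; lengths in m; the calibration is good to about 2 mm. A picture is of the moment at which its call begins: read the wrist's pose just before it. There is no depth.
A pose or a line that the arm cannot do raises robot.Unreachable and nothing moves.
- robot.sign_off(): hands the job in, once; it reports no verdict.
Trained networks look in a picture, given as the dict that the camera call returned (one of the last four; its "shot" number tells which), for a name from the list of things; names that differ only in an ending like _2 or _b are one class to them, and where a whole thing is asked for, a point or a joint stands for the part that bears it (a point fixed in the world has none). Each returns a list of dicts, best first, with "conf" (0 to 1); they miss things now and then, are a little off and sometimes report something else, mostly with a low value. They report only what shows in the picture. A call takes as long as a camera call. They do not tell look-alikes from the thing itself.
- robot.masks_of(picture, query): "region" (400x640 bool, what is visible of it) and "extent" ([centre column, centre row, width, height] in pixels, round what is visible of it).
Readings, each from a call of its own:
- robot.current_time(): time.
- robot.current_joints(): joint angles.
- robot.current_dq(): joint speeds.
- robot.current_joint_efforts(): joint torques, N m.
- robot.current_position(): TCP position.
- robot.current_tool_rot(): TCP orientation.
- robot.current_force(): force on the tool from outside, world axes, zero at the start.
- robot.current_moment(): the same for the moment, N m.
- robot.current_finger_gap(): finger opening in m.
Only numpy, scipy, OpenCV 4.12 (cv2) and the standard library are available. Lean on these libraries where they do the work, as an engineer would, in place of code of your own. Each camera call takes 0.05 s, during which the arm holds its last target.

## Working session

There is one attempt and no reset: what is moved stays moved. The work goes in short steps, each a Python script; the robot and the scene stay as the last script left them, time stands still between calls to the robot, and variables do not carry over. Pictures are saved under pics/ and viewed, and the job is handed in when it is done.

```bash
ls; mkdir -p pics; python3 - <<'E'
from rig import robot
import cv2
for n in ["top","side","wrist"]:
    p=robot.camera(n)
    cv2.imwrite(f"pics/a_{n}.png",p["color"][:,:,::-1])
    print(n,{k:v for k,v in p.items() if k!="color"})
print(robot.current_time(),robot.current_position(),robot.current_tool_rot(),robot.current_finger_gap())
E
```

```text
pics
top {'mtx': array([[483.05830294,   0.        , 325.47410195],
       [  0.        , 483.05830294, 207.52365026],
       [  0.        ,   0.        ,   1.        ]]), 'k1': 0.04126800336119974, 'position': array([0.46008051, 0.04844465, 0.94060286]), 'orientation': array([-2.20369471,  2.16740869, -0.0950723 ]), 'shot': 1}
side {'mtx': array([[494.7722956 ,   0.        , 318.1999518 ],
       [  0.        , 494.7722956 , 192.83512294],
       [  0.        ,   0.        ,   1.        ]]), 'k1': -0.1559963427654969, 'position': array([ 0.04992689, -0.69199675,  0.53776593]), 'orientation': array([-2.00260053,  0.59675015, -0.34847481]), 'shot': 2}
wrist {'mtx': array([[306.80404448,   0.        , 315.97797601],
       [  0.        , 306.80404448, 204.17950628],
       [  0.        ,   0.        ,   1.        ]]), 'k1': 0.0011835520380984637, 'tool_from_camera': array([[-3.55037481e-04,  9.53893997e-01,  3.00143494e-01,
        -7.61662629e-02],
       [ 4.53218779e-04, -3.00143328e-01,  9.53894007e-01,
        -1.30169489e-01],
       [ 9.99999834e-01,  4.74698793e-04, -3.25760542e-04,
        -7.63731386e-05],
       [ 0.00000000e+00,  0.00000000e+00,  0.00000000e+00,
         1.00000000e+00]]), 'shot': 3}
0.15 [0.15053967 0.63196546 0.24160085] [-1.56427898  0.18365881 -0.18357207] 0.08533861256441139
```

View pics/a_top.png

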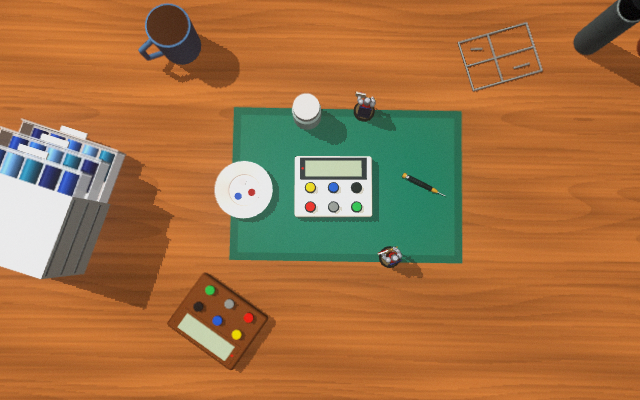

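View pics/a_side.png

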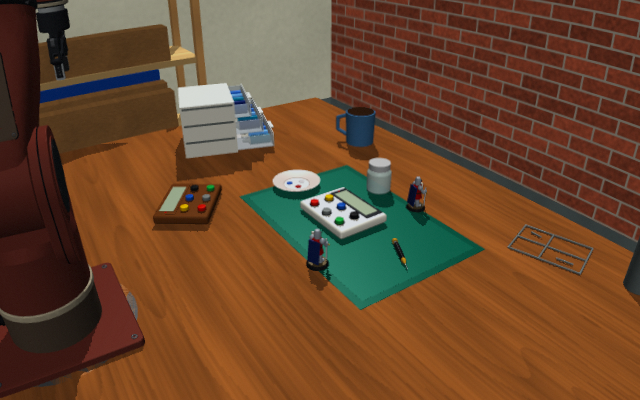

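View pics/a_wrist.png

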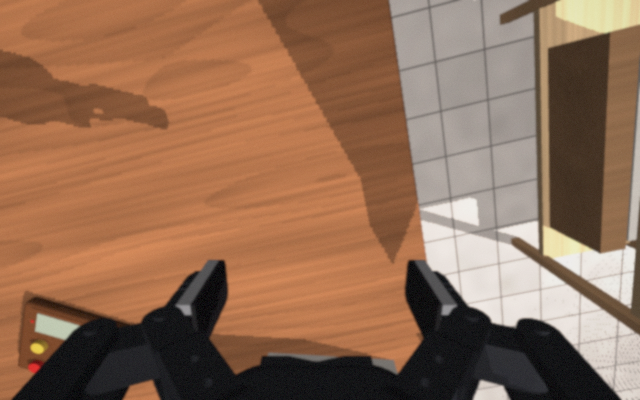

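Candidates for the timer in the top view are the white one at (333,186), which matches the description, and a brown look-alike at (218,320). The knights are at (364,106), the farthest from the base and so the one meant, and at (390,257), the look-alike. On the white timer, the keys are red (310,207), blue (333,187) and green (356,207).

```bash
cat > h.py <<'E'
import numpy as np,cv2
from scipy.spatial.transform import Rotation as Ro
from scipy.optimize import least_squares
def px2plane(p,uv,z,pos=None,R=None):
    if pos is None: pos=p["position"];R=Ro.from_rotvec(p["orientation"]).as_matrix()
    K=p["mtx"];d=np.array([(uv[0]-K[0,2])/K[0,0],(uv[1]-K[1,2])/K[1,1]])
    s=d.copy()
    for _ in range(20): s=d/(1+p["k1"]*(s@s))
    r=R@np.array([s[0],s[1],1.]); return pos+r*(z-pos[2])/r[2]
KEYS={"red":(-.040,.044),"green":(-.040,-.044),"blue":(-.003,0),"yellow":(-.003,.044)}
def blobs(img,reg):
    hsv=cv2.cvtColor(img,cv2.COLOR_RGB2HSV).astype(int);H,S,V=hsv[...,0],hsv[...,1],hsv[...,2]
    reg=cv2.morphologyEx(reg.astype(np.uint8),cv2.MORPH_CLOSE,np.ones((9,9)))>0
    sat=(S>130)&(V>90)&reg
    m={"red":sat&((H<8)|(H>172)),"yellow":sat&(H>20)&(H<35),"green":sat&(H>45)&(H<75),"blue":sat&(H>100)&(H<125)}
    out={}
    for k,b in m.items():
        n,l,st,c=cv2.connectedComponentsWithStats(b.astype(np.uint8))
        if n>1:
            i=1+np.argmax(st[1:,4]);out[k]=(c[i],st[i,4])
    return out
def fit(pts):
    ks=list(pts);A=np.array([KEYS[k] for k in ks]);B=np.array([pts[k][:2] for k in ks])
    f=lambda q:((A@np.array([[np.cos(q[2]),np.sin(q[2])],[-np.sin(q[2]),np.cos(q[2])]])+q[:2])-B).ravel()
    r=least_squares(f,[*B.mean(0),0]);return r.x,f(r.x).reshape(-1,2)
def keypos(q,k):
    x,y=KEYS[k];c,s=np.cos(q[2]),np.sin(q[2]);return np.array([q[0]+c*x-s*y,q[1]+s*x+c*y])
E
python3 - <<'E'
from rig import robot
from h import *
np.set_printoptions(precision=4,suppress=True)
for n in ["top","side"]:
    p=robot.camera(n)
    ms=robot.masks_of(p,"timer")
    for m in ms: print(n,m["conf"],m["extent"])
    white=[m for m in ms if np.median(p["color"][m["region"]].min(axis=1))>110]
    print(len(white))
    b=blobs(p["color"],white[0]["region"]);print({k:(v[0].round(1),v[1]) for k,v in b.items()})
    q,res=fit({k:px2plane(p,v[0],.03) for k,v in b.items()})
    print(q,res.round(4).tolist(),{k:keypos(q,k) for k in KEYS})
    x,y,w,h=[int(v) for v in white[0]["extent"]]
    c=p["color"][y-h:y+h,x-w:x+w,::-1];cv2.imwrite(f"pics/c_{n}.png",cv2.resize(c,None,fx=3.5,fy=3.5))
    for m in robot.masks_of(p,"knight"): print("knight",m["conf"],m["extent"],px2plane(p,m["extent"][:2],.04))
print(Ro.from_rotvec(robot.current_tool_rot()).as_matrix(),robot.current_time())
E
```

```text
top 0.74 [218.8, 321.0, 99.0, 96.3]
top 0.71 [332.4, 189.7, 76.6, 62.3]
top 0.5 [311.6, 206.8, 1.0, 7.5]
1
{'red': (array([309.9, 206.2]), np.int32(70)), 'yellow': (array([310., 187.]), np.int32(69)), 'green': (array([356.2, 206.2]), np.int32(65)), 'blue': (array([333., 187.]), np.int32(69))}
[0.5741 0.0274 0.0171] [[-0.0003, 0.0001], [0.0002, 0.0003], [-0.0002, -0.0002], [0.0002, -0.0001]] {'red': array([0.5333, 0.0707]), 'green': array([ 0.5349, -0.0173]), 'blue': array([0.5711, 0.0274]), 'yellow': array([0.5703, 0.0714])}
knight 0.68 [365.8, 106.8, 22.2, 26.5] [ 0.7239 -0.0323  0.04  ]
knight 0.6 [391.9, 254.0, 21.5, 23.0] [ 0.4463 -0.0835  0.04  ]
side 0.94 [342.2, 213.1, 88.7, 52.5]
side 0.66 [189.8, 204.5, 65.1, 39.8]
1
{'red': (array([314.1, 201.7]), np.int32(37)), 'yellow': (array([328.9, 196.9]), np.int32(42)), 'green': (array([338.8, 219.1]), np.int32(31)), 'blue': (array([341. , 205.1]), np.int32(39))}
[0.5683 0.0184 0.025 ] [[0.0004, 0.0009], [0.0003, 0.0018], [-0.0007, -0.0028], [0.0, 0.0001]] {'red': array([0.5273, 0.0614]), 'green': array([ 0.5295, -0.0266]), 'blue': array([0.5653, 0.0183]), 'yellow': array([0.5642, 0.0623])}
knight 0.85 [316.6, 248.8, 22.5, 42.3] [ 0.4318 -0.0962  0.04  ]
knight 0.6 [418.2, 193.9, 19.3, 41.3] [ 0.7176 -0.0472  0.04  ]
knight 0.38 [344.4, 212.7, 89.7, 49.3] [ 0.5435 -0.0236  0.04  ]
[[ 0.9728 -0.      0.2317]
 [-0.2317 -0.0001  0.9728]
 [ 0.     -1.     -0.0002]] 0.45
```

The white timer is confirmed: the keys fit with 0.3 mm residuals in the top view. The side view differs by several mm because its blobs include the sides of the keys. I'll check with the wrist camera from above.

```bash
cat >> h.py <<'E'
RD=np.array([[1,0,0],[0,0,1],[0,-1,0.]])
RV=Ro.from_matrix(RD).as_rotvec()
def wristpose(pos,rot,p):
    T=np.eye(4);T[:3,:3]=Ro.from_rotvec(rot).as_matrix();T[:3,3]=pos
    return T@p["tool_from_camera"]
E
python3 - <<'E'
from rig import robot
from h import *
np.set_printoptions(precision=4,suppress=True)
robot.clamp()
print(robot.current_time(),robot.current_finger_gap())
robot.move_to([.50,.03,.22],RV)
print(robot.current_time())
robot.servo_line([.50,.03,.16],vel=.08)
print(robot.current_time())
robot.sleep(.2)
pos=robot.current_position();rot=robot.current_tool_rot();p=robot.camera("wrist")
print(pos,rot,robot.current_force(),robot.current_time())
cv2.imwrite("pics/w1.png",p["color"][:,:,::-1])
C=wristpose(pos,rot,p)
ms=robot.masks_of(p,"timer")
for m in ms: print(m["conf"],m["extent"])
b=blobs(p["color"],ms[0]["region"]);print({k:(v[0].round(1),v[1]) for k,v in b.items()})
q,res=fit({k:px2plane(p,v[0],.03,C[:3,3],C[:3,:3]) for k,v in b.items()})
print(q,res.tolist(),{k:keypos(q,k) for k in KEYS})
E
```

```text
1.2167 -0.00021609431690265782
3.6917
4.5917
[0.5003 0.0301 0.1604] [-1.5704 -0.0007 -0.0006] [-0.7232  0.1528 -0.2011] 4.8417
0.83 [309.5, 252.8, 156.2, 98.7]
0.76 [566.9, 41.9, 146.2, 83.8]
0.49 [148.6, 271.1, 71.9, 36.3]
{'red': (array([358.8, 229.9]), np.int32(270)), 'yellow': (array([357.6, 265.3]), np.int32(237)), 'green': (array([264.8, 231.4]), np.int32(233))}
[0.5713 0.0263 0.0171] [[-0.0002400475296379101, 0.0005902798225282946], [0.0005385442779987093, 0.0007745305826504095], [-0.00029849674501924994, -0.0013648104068484136]] {'red': array([0.5306, 0.0696]), 'green': array([ 0.5321, -0.0184]), 'blue': array([0.5683, 0.0262]), 'yellow': array([0.5676, 0.0702])}
```

View pics/c_top.png

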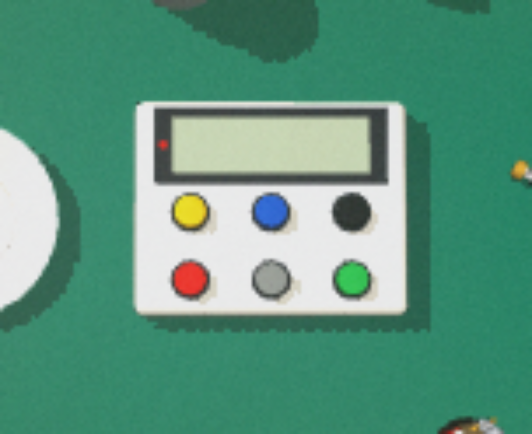

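View pics/w1.png

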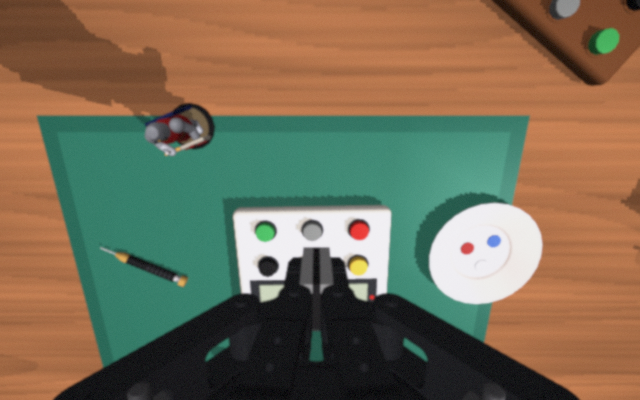

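The wrist view agrees with the top view to within 3 mm (red (359,230), green (265,231)), well inside the key radius. I'll average the two and tap red first.

```bash
cat >> h.py <<'E'
POS={"red":(.5320,.0702),"blue":(.5697,.0268),"green":(.5335,-.0178)}
def tap(robot,k,zt=.0370,sf=4.0):
    x,y=POS[k]
    robot.servo_line([x,y,.050],vel=.08)
    robot.sleep(.3)
    f0=robot.current_force();z0=robot.current_position()
    hit=robot.servo_line([x,y,zt],vel=.008,stop_force=sf)
    z1=robot.current_position();f1=robot.current_force()
    robot.sleep(.35)
    print(k,hit,"start",z0,"z",z1,robot.current_position(),"dF",f1-f0,robot.current_force()-f0,"t",robot.current_time())
E
python3 - <<'E'
from rig import robot
from h import *
np.set_printoptions(precision=4,suppress=True)
robot.servo_line([*POS["red"],.08],vel=.12)
tap(robot,"red")
p=robot.camera("side");cv2.imwrite("pics/s2.png",cv2.resize(p["color"][130:290,220:460,::-1],None,fx=3,fy=3))
E
```

```text
red True start [0.5322 0.0703 0.0503] z [0.532  0.0702 0.0384] [0.5319 0.0702 0.0383] dF [-0.1794 -0.5781  4.8898] [ 2.3185 -0.1361  3.6415] t 8.3167
```

View pics/s2.png

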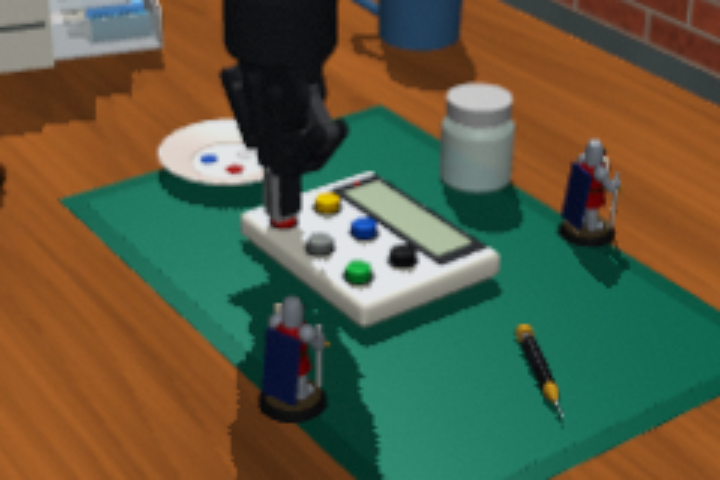

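The finger is on the red key (crop (283,222)) at about 2.7 mm depth. I'll go 0.8 mm deeper for margin, average the force, then lift.

```bash
python3 - <<'E'
from rig import robot
from h import *
np.set_printoptions(precision=4,suppress=True)
x,y=POS["red"]
robot.servo_line([x,y,.0374],vel=.008)
F=[]
for _ in range(10): F.append(robot.current_force());robot.sleep(.03)
print(np.mean(F,0),np.std(F,0),robot.current_position())
robot.servo_line([x,y,.055],vel=.03)
F=[]
for _ in range(10): F.append(robot.current_force());robot.sleep(.03)
print(np.mean(F,0),robot.current_position(),robot.current_time())
E
```

```text
[0.5893 0.24   5.5717] [0.4848 0.5487 0.6865] [0.532  0.0702 0.0374]
[-0.2292  0.2985 -0.1086] [0.5319 0.0702 0.0549] 10.025
```

5.7 N corresponds to about 4 mm, and the force returned to zero after lifting. Next is blue, then green, to z = 0.0378.

```bash
cat >> h.py <<'E'
def mf(robot,n=10):
    F=[]
    for _ in range(n): F.append(robot.current_force());robot.sleep(.03)
    return np.mean(F,0)
def tap2(robot,k,zt=.0378):
    x,y=POS[k]
    robot.servo_line([x,y,.055],vel=.06);robot.sleep(.2)
    print(k,"free",mf(robot,5))
    hit=robot.servo_line([x,y,zt],vel=.009,stop_force=7.5)
    print(hit,"pressed",mf(robot),robot.current_position())
    return hit
def lift(robot,k):
    robot.servo_line([*POS[k],.055],vel=.03);print("lifted",mf(robot,5),robot.current_time())
E
python3 - <<'E'
from rig import robot
from h import *
np.set_printoptions(precision=4,suppress=True)
tap2(robot,"blue")
p=robot.camera("side");cv2.imwrite("pics/s3.png",cv2.resize(p["color"][130:290,220:460,::-1],None,fx=3,fy=3))
p=robot.camera("top");cv2.imwrite("pics/t3.png",cv2.resize(p["color"][80:280,200:440,::-1],None,fx=3,fy=3))
print(robot.current_time())
E
```

```text
blue free [-0.0416  0.3007 -0.0111]
False pressed [-2.0082  0.1137  4.8451] [0.5697 0.0268 0.0378]
13.9917
```

View pics/s3.png

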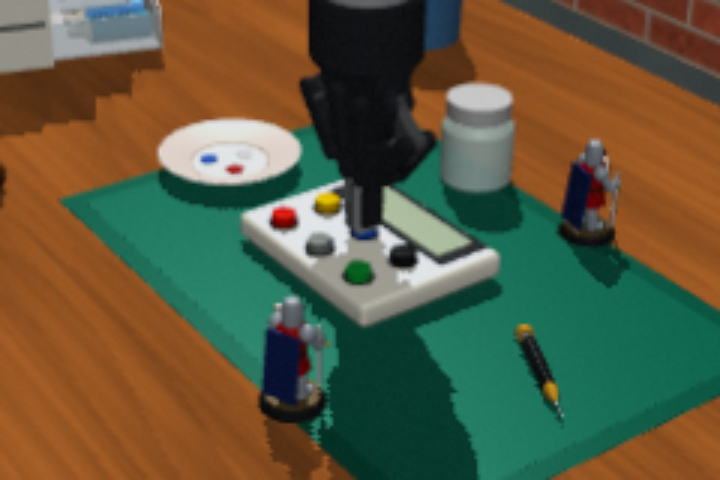

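The finger is on the blue key at crop (365,232) with 4.9 N, about 3.3 mm down. Red (284,217) is up again.

```bash
python3 - <<'E'
from rig import robot
from h import *
np.set_printoptions(precision=4,suppress=True)
lift(robot,"blue")
tap2(robot,"green")
p=robot.camera("side");cv2.imwrite("pics/s4.png",cv2.resize(p["color"][130:290,220:460,::-1],None,fx=3,fy=3))
print(robot.current_time())
E
```

```text
lifted [-0.1153 -0.1167 -0.3287] 14.8833
green free [ 0.0239 -0.0939  0.6369]
False pressed [-1.6442  0.2151  4.4901] [ 0.5335 -0.0178  0.0378]
18.8
```

View pics/s4.png

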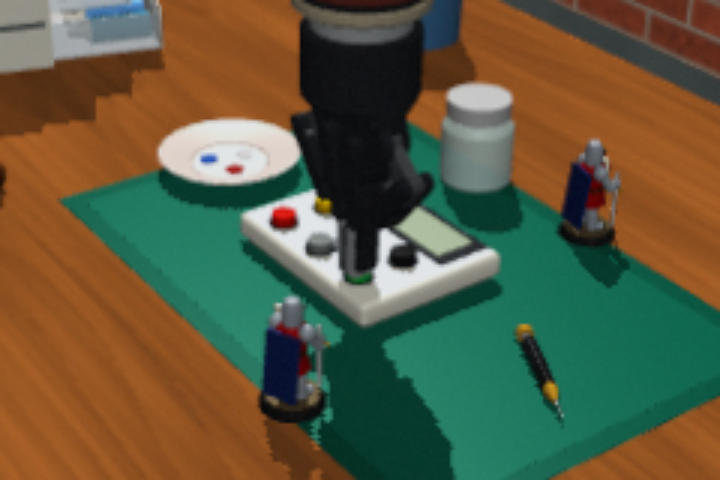

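The finger is on green at crop (358,275) with about 4 to 4.5 N. I'll go 0.5 mm deeper for margin, then lift and check.

```bash
python3 - <<'E'
from rig import robot
from h import *
np.set_printoptions(precision=4,suppress=True)
x,y=POS["green"]
robot.servo_line([x,y,.0373],vel=.008);print(mf(robot),robot.current_position())
lift(robot,"green")
robot.servo_line([x-.03,y,.20],vel=.12);robot.sleep(.3)
print(mf(robot,5))
for n in ["top","side"]:
    p=robot.camera(n);c=p["color"][80:280,200:440] if n=="top" else p["color"][130:290,220:460]
    cv2.imwrite(f"pics/f_{n}.png",cv2.resize(c[:,:,::-1],None,fx=3,fy=3))
    a=cv2.imread(f"pics/a_{n}.png")[:,:,::-1]
    for q in ["knight","jar","saucer","pin_vice","timer"]: print(n,q,[(m["conf"],m["extent"]) for m in robot.masks_of(p,q)[:3]])
print(robot.current_time())
E
```

```text
[-1.9912  0.1943  5.4114] [ 0.5335 -0.0178  0.0373]
lifted [-0.1433  0.2142 -0.0555] 20.2917
[-0.311  -0.1081 -0.45  ]
top knight [(0.71, [366.5, 107.8, 20.2, 27.1])]
top jar [(0.76, [304.2, 114.0, 27.6, 39.2]), (0.4, [312.1, 208.4, 9.1, 8.1]), (0.24, [335.5, 185.8, 11.6, 7.1])]
top saucer [(0.75, [242.8, 189.9, 57.8, 58.9])]
top pin_vice [(0.69, [245.6, 189.2, 55.9, 54.3])]
top timer [(0.69, [318.1, 189.5, 46.5, 59.2]), (0.69, [218.4, 322.9, 97.0, 97.9])]
side knight [(0.91, [315.4, 249.3, 25.0, 41.6]), (0.55, [415.4, 195.4, 17.7, 36.7])]
side jar [(0.92, [379.8, 173.8, 22.8, 35.1]), (0.69, [354.8, 214.2, 8.9, 13.3])]
side saucer [(0.82, [297.2, 180.0, 46.0, 26.0])]
side pin_vice [(0.73, [399.1, 251.7, 13.4, 24.2]), (0.58, [377.9, 173.2, 23.4, 35.1])]
side timer [(0.94, [343.6, 213.8, 88.0, 48.9]), (0.61, [189.1, 203.8, 66.9, 39.0]), (0.59, [327.1, 211.2, 1.7, 10.4])]
22.7417
```

View pics/f_side.png

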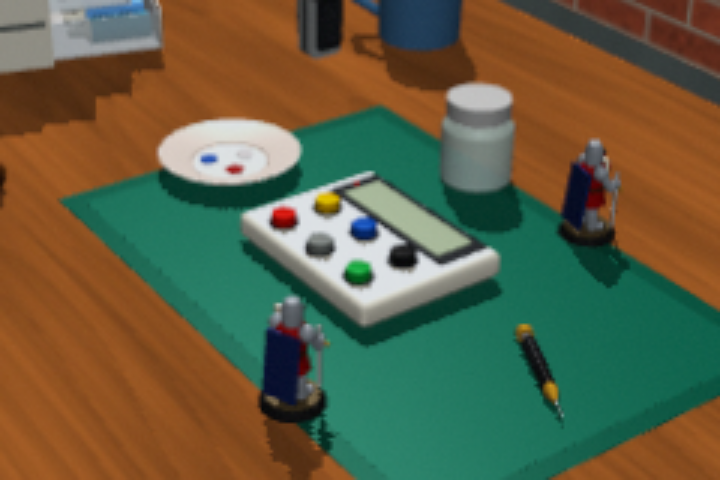

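All six keys are up. The timer, knight (590,190), jar, saucer and pin vice are where they were, and the gripper is clear.

```bash
python3 - <<'E'
from rig import robot
robot.sign_off()
E
```

```text
the job is handed in; nothing more can be done
```

I tapped red, blue and green on the white timer in that order with the closed fingertips, then lifted clear and handed the job in at about 23 s of the 38 s allowed.

- **Presses:** Mean forces were about 5.6 N on red, 4.8 N on blue and 5.4 N on green, which I reckon at 3 to 4 mm of travel. I pressed red and green a little deeper partway through, without lifting, for margin. The force fell back to about zero after each lift.
- **Final check:** The last side view showed all six keys up, and the timer, knight, jar, saucer and pin vice where they started.
- **Disagreements:**
  - The first side-view fix on the timer was up to 10 mm off the top view, probably because it included the sides of the keys. I left it out and averaged the top and wrist views, which agreed to about 3 mm.
  - In the last top view, the network reported the pin vice where the saucer is. It also saw only part of the timer, probably because the arm hid the rest. I relied on the side view there.

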